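# Couple the embossing roller to its hand lever

### The job

Couple the strap-embossing roller to its hand lever: swing the lever until the teeth of its splined shaft line up with the slots of the brass sleeve, then slide the sleeve fully home over the teeth. Leave the spool, jar, rivet dish and wax block around the machine where they stand, and let go of everything at the end.

Things in the scene. Friction and masses are not known exactly. Their poses are not given: they have to be found in the camera images.
- embosser: Strap-embossing machine, fixed: dark base plate 110 x 370 x 12 mm. Origin: centre of the plate's underside; z up, x across it (away from the robot at yaw 0), y along the shaft, whose axis is 70 mm up. Along y (mm): lever 165; green pedestals 122 to 148, -56 to -80, -152 to -176, tops 96 mm up; steel splined stub 110 to 70; then brass sleeve, bare shaft of 10 mm radius, brass roller beyond -80.
- lever (a joint): Angle of the hand lever and its splined shaft, rad: 0 upright, positive when the top leans to the machine's +x; stops at -1.0 and 1.0. Light friction (0.12 N m, about 1.2 N at the knob); stays where left. The steel stub has five teeth 72 degrees apart, 10 mm wide, with round noses, reaching 29 mm from the axis; one tooth always points the same way as the lever.
- lever_knob (a point): Centre of the black ball (28 mm diameter) on the end of the lever, 100 mm from the shaft axis, at y = 165 mm in the machine's frame; the lever's arm is a steel rod 12 mm thick. Turns with the lever.
- roller (a joint): Angle of the brass roller and sleeve (they turn together), rad, same sense as lever. Stiff (0.5 N m); need not be turned. The sleeve has five slots 15 mm wide, each with a red dash on the flange rim, at 36, 108, 180, 252, 324 degrees from the top when roller = 0. So they line up at lever - roller = 0.628 or -0.628 (either will do), with about 0.1 rad of play each way.
- sleeve (a joint): How far the sleeve has slid along the machine's +y towards the splined stub, m: stops at 0 (withdrawn) and 0.050 (fully home, jaws 28 mm over the teeth). The jaws meet the teeth at about 0.022. Slides with about 4 N of friction and stays where it is left.
- sleeve_back (a point): Centre, on the axis, of the flange face on the sleeve's -y side, the face to push: a brass disc of 40 mm radius, 8 mm thick, top edge 110 mm above the bench; round the axis a hub of 17 mm radius stands 12 mm out of it. Lies at y = 6 mm + joint sleeve in the machine's frame: at least 62 mm free to the pedestal behind it. On the other side the jaws reach 42 mm beyond this face.
- spool: White-flanged thread spool standing upright, 36 x 55 x 70 mm, behind the machine (its +x side); bystander. Origin at the underside.
- jar: Teal dye jar with a white band, 43 mm wide, 50 mm tall, behind the machine; bystander. Origin at the centre of the underside.
- dish: Small metal dish of rivets, 71 mm across, 16 mm tall, in front of the machine (its -x side); bystander. Origin at the centre of the underside.
- wax: Yellow beeswax block, 36 x 58 x 20 mm, in front of the machine; bystander. Origin at the centre of the underside.

How it is judged:
At the end, for the whole second after the job is handed in: The sleeve is home over the teeth: joint sleeve above 0.045 of its 0.050 m, at rest; spool, jar, dish and wax within 30 mm of where they stood (value of joint sleeve above 0.045 m and velocity of joint sleeve below 0.01 m/s and distance of each of spool, jar, dish, wax from where it was at the start of the episode below 0.03 m); the robot touches nothing.
It fails at once if a bystander (spool) is shifted by more than 30 mm (distance of spool from where it was at the start of the episode above 0.03 m).
It fails at once if a bystander (jar) is shifted by more than 30 mm (distance of jar from where it was at the start of the episode above 0.03 m).
It fails at once if a bystander (dish) is shifted by more than 30 mm (distance of dish from where it was at the start of the episode above 0.03 m).
It fails at once if a bystander (wax) is shifted by more than 30 mm (distance of wax from where it was at the start of the episode above 0.03 m).
It also fails if it takes over 40 s, if anything falls off the work surface, if the arm or the gripper's body presses on something with over 40 N, if the wrist force passes 120 N, or if a joint passes its speed limit or range.

### The arm

A 6-joint arm with a two-finger parallel gripper is mounted at the origin on a cart in front of the work surface, level with it; the furniture and walls round the work are solid. World frame = base frame: x ahead of the robot, y to its left, z up, the work surface at z = 0. Lengths are in m, angles in rad, forces in N, time in s.
With the tool pointing down it reaches from about 0.4 to 0.825 m from the base axis. Payload 7 kg.
Tool frame: the origin (TCP) lies on the centre line of the jaws, within the pads' length; the fingertips stand 25 mm ahead of it and the grasp point (between the pads) lies 6 mm ahead of it; z points along the fingers, y is the direction in which the jaws open and shut (so a half turn about z gives the same grasp; the last joint's range is limited). The gripper opens to 88 mm and grips with 3 to 60 N. Pads are 19 mm wide; open, the fingers measure 130 mm over their backs; the gripper's body (78 mm by 193 mm) begins 47 mm behind the grasp point.
Start: joints at [1.53, 0.359, 0.012, 0, -1.224, -0.288], TCP at [0.218, 0.639, 0.252] pointing down, gripper open.
Joint ranges: [-3.07, 3.07], [-1.43, 2.12], [-1.02, 1.25], [-3.03, 1.67], [-3.05, -0], [-3.03, 3.03]. Speed limits (rad/s): [2.39, 2.39, 3.01, 3.14, 3.14, 3.14].

### API

Orientations are given as [roll, pitch, yaw] about the fixed x, y, z axes, in that order (R = Rz(yaw) Ry(pitch) Rx(roll)).
In Python, from station import * gives the robot as it stands. The module is installed in compiled form; this text tells all that it offers.
- The arm moves only by the tool step_arm, never from a script. Its argument "commands" is text: rows parted by semicolons, each of 6 numbers parted by spaces: the shift along the tool's x, y, z in mm, then the turn, a rotation vector about the tool's x, y, z in rad. A call has 1 to 8 rows; each row shifts and turns the commanded pose from where the row before left it, along the tool's axes as they then stand; what a row does not reach is not made up. A row lasts 1/8 s, in which the tool goes at most 62.5 mm and 10.7 degrees, less where a joint would pass 70% of its speed; a pose out of reach is approached as far as the arm can. A call is refused whole if a number of a shift passes 62.5 or a number of a turn 0.188, either way. A call with a gripper value outside its range is refused whole. "jaw" is the finger opening in mm, from 0 to 87.6, set as the call begins (left out, the last holds). The fingers move at their own pace and stop on an object; "grip_force" is the grip in N (left out, the last holds). Time passes only in rows, so rows that do not move let the fingers close. It gives the time, the measured TCP pose, the force and the opening at its end, in the units of the state.
- get_state(): the state, without advancing time (a new reading comes with each control period).
- grab_frame(name): name is "scene" or "top"; returns a dict with "frame" (420x560x3 uint8, red, green, blue), "fovy" (degrees; the focal length in pixels is half the picture's height over the tangent of half this angle, whatever the lens; pixels are square), "cx", "cy" (the principal point, pixels), "k1" (the pictures are not rectified: a ray, as slopes to the right and down, at radius r is drawn at 1 + k1 r^2 times it, then the intrinsics apply), "rvec" (rotation vector, rad) and "tvec" (3), from world to camera coordinates, as OpenCV has them. Camera axes: x right, y down, z forward; pixel columns grow to the right and rows downward; lengths in m; the calibration is good to about 2 mm. A picture is of the moment at which its call begins. There is no depth.
- job_done(): hands the job in, once; it reports no verdict.
Trained networks look in a picture, given as the dict that the camera call returned (one of the last four; its "shot" number tells which), for a name from the list of things; names that differ only in an ending like _2 or _b are one class to them, and where a whole thing is asked for, a point or a joint stands for the part that bears it (a point fixed in the world has none). Each returns a list of dicts, best first, with "conf" (0 to 1); they miss things now and then, are a little off and sometimes report something else, mostly with a low value. They report only what shows in the picture. A call takes as long as a camera call.
- recognise(picture, name): "pixel" ([column, row] in pixels, amid what is visible of it).
The state is a dict: "t": time; "q": joint angles; "qd": joint speeds; "joint_efforts": joint torques, N m; "eef_pos": TCP position; "ee_rot": TCP orientation; "force": force on the tool from outside, world axes, zero at the start; "moment": the same for the moment, N m; "width": finger opening in m.
Only numpy, scipy, OpenCV 4.12 (cv2) and the standard library are available. Lean on these libraries where they do the work, as an engineer would, in place of code of your own. Each camera call takes 0.05 s, during which the arm holds its last target.

## Working session

There is one attempt and no reset: what is moved stays moved. The work goes in short steps, Python scripts to look and compute and a tool call to move; the robot and the scene stay as the last step left them, time stands still between calls to the robot, and variables do not carry over. Pictures are saved under pics/ and viewed, and the job is handed in when it is done.

Besides the shell and the picture viewer there is one more tool, called after ">>>" by a JSON object that holds its "api" and its "payload". step_arm: Moves the arm, as the interface text tells. Its arguments: {"type":"object","properties":{"commands":{"type":"string"},"jaw":{"type":"number"},"grip_force":{"type":"number"}},"required":["commands"]}

```bash
mkdir -p pics; cat > h.py <<'E'
from station import *
import numpy as np, cv2, pickle
def K(p):
    f=210/np.tan(np.radians(p["fovy"])/2); return f
def proj(p,X):
    R,_=cv2.Rodrigues(np.array(p["rvec"],float)); f=K(p)
    c=np.atleast_2d(X)@R.T+np.array(p["tvec"]); s=c[:,:2]/c[:,2:]
    r2=(s**2).sum(1,keepdims=True); s=s*(1+p["k1"]*r2)
    return s*f+[p["cx"],p["cy"]]
def ray(p,px):
    R,_=cv2.Rodrigues(np.array(p["rvec"],float)); f=K(p)
    d=(np.array(px,float)-[p["cx"],p["cy"]])/f; s=d.copy()
    for _ in range(30): s=d/(1+p["k1"]*(s@s))
    o=-R.T@np.array(p["tvec"]); v=R.T@np.array([s[0],s[1],1]); return o,v
def atz(p,px,z):
    o,v=ray(p,px); return o+v*(z-o[2])/v[2]
def save(p,n,crop=None,sc=1):
    im=p["frame"][:,:,::-1]
    if crop: im=im[crop[1]:crop[3],crop[0]:crop[2]]
    im=cv2.resize(im,None,fx=sc,fy=sc,interpolation=cv2.INTER_CUBIC)
    cv2.imwrite("pics/"+n+".png",im)
E
python3 - <<'E'
from h import *
np.set_printoptions(precision=3,suppress=True)
for n in("top","scene"):
    p=grab_frame(n); save(p,n+"0",sc=1.4); pickle.dump(p,open(n+"0.pkl","wb"))
    print(n,p["fovy"],p["k1"],ray(p,(280,210)))
    for o in("embosser","lever_knob","lever","sleeve","sleeve_back","roller","spool","jar","dish","wax"):
        print(o,[(np.round(d["pixel"],1),round(d["conf"],2)) for d in recognise(p,o)[:2]])
print(get_state())
E
```

```text
top 51.49009403712911 -0.13392798145397886 (array([0.528, 0.013, 0.966]), array([ 0.06 , -0.003, -0.998]))
embosser [(array([284.3, 217.5]), 0.93), (array([280.9, 165.7]), 0.29)]
lever_knob [(array([236.5, 210.3]), 0.88)]
lever [(array([237.2, 210.2]), 0.69)]
sleeve [(array([270.1, 217.2]), 0.56)]
sleeve_back [(array([272.1, 214.2]), 0.67)]
roller [(array([306.5, 221.3]), 0.88)]
spool [(array([279. , 167.9]), 0.62)]
jar [(array([330.8, 165. ]), 0.81)]
dish [(array([331. , 279.2]), 0.78), (array([233.7, 210.6]), 0.52)]
wax [(array([267.4, 266. ]), 0.64)]
scene 48.04957088622322 -0.00022360725327612828 (array([-0.032, -0.329,  0.793]), array([ 0.629,  0.345, -0.697]))
embosser [(array([282.2, 248.6]), 0.8)]
lever_knob [(array([236.8, 209.2]), 0.73), (array([291.7, 207.5]), 0.31)]
lever [(array([236.1, 210.4]), 0.59)]
sleeve [(array([266.2, 229.3]), 0.75)]
sleeve_back [(array([267.9, 227.3]), 0.84)]
roller [(array([296.6, 237.4]), 0.91)]
spool [(array([290.6, 207.6]), 0.83)]
jar [(array([343.9, 222.4]), 0.65)]
dish [(array([298.4, 312.1]), 0.7)]
wax [(array([241.7, 279. ]), 0.85)]
{'t': 1.1, 'q': array([ 1.53 ,  0.359,  0.012, -0.   , -1.224, -0.288]), 'qd': array([ 0.002, -0.   ,  0.   ,  0.   ,  0.001, -0.   ]), 'joint_efforts': array([ -0.003, -58.239,  29.329,   7.002,   0.012,  -0.   ]), 'eef_pos': array([0.218, 0.639, 0.252]), 'ee_rot': array([ 3.142,  0.   , -0.329]), 'force': array([-0.152, -0.367, -0.684]), 'moment': array([0.009, 0.052, 0.02 ]), 'width': 0.08808753851812963}
```

View pics/top0.png

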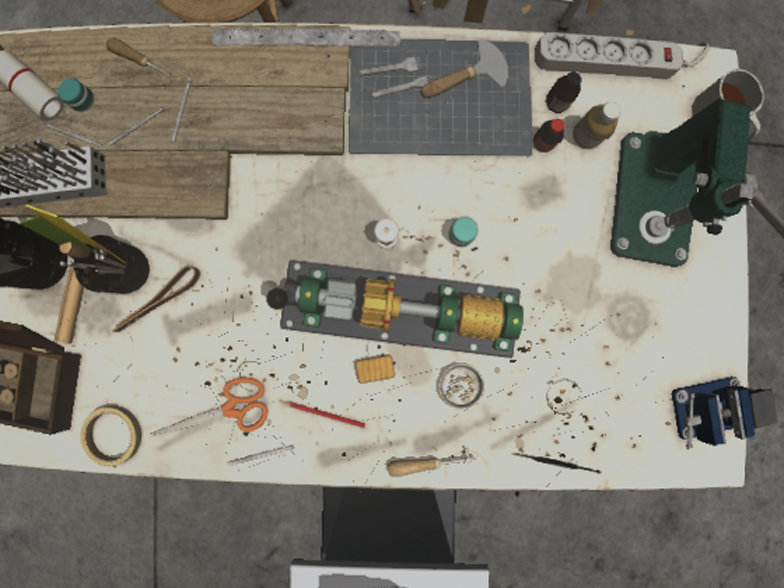

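View pics/scene0.png

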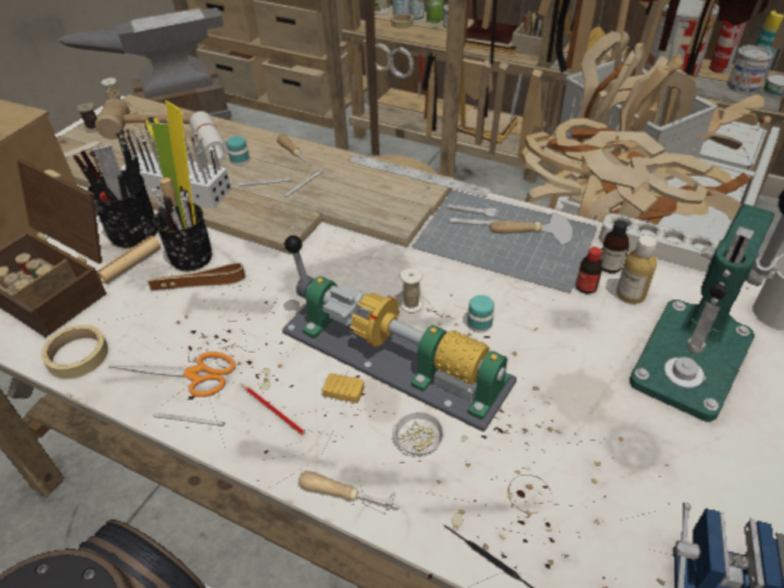

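```bash
python3 - <<'E'
import pickle
from h import *
for n,c in(("top",(200,130,380,310)),("scene",(190,150,370,330))):
    save(pickle.load(open(n+"0.pkl","rb")),n+"0z",c,3.3)
E
```

```text
(no output)
```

View pics/top0z.png

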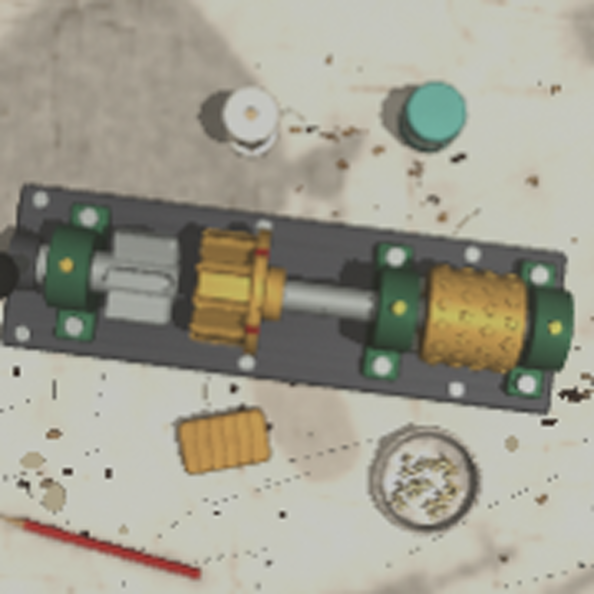

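View pics/scene0z.png

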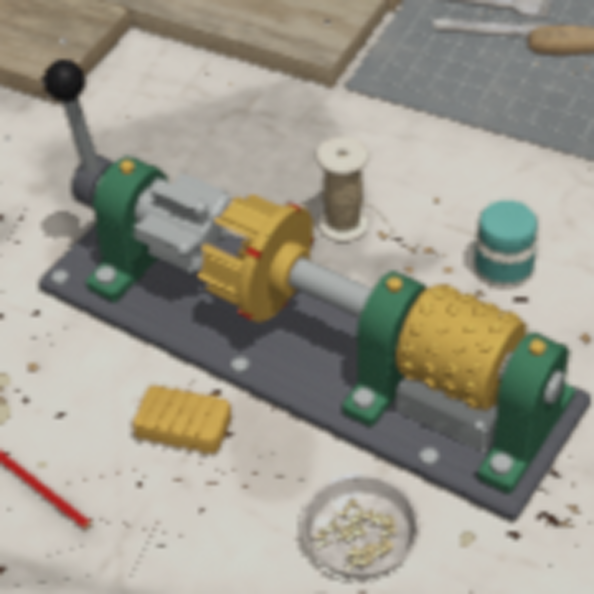

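```bash
cat > fit.py <<'E'
from h import *
from scipy.optimize import least_squares
T=pickle.load(open("top0.pkl","rb"));S=pickle.load(open("scene0.pkl","rb"))
zt=lambda a:np.array(a)/3.3+[200,130]-.35; zs=lambda a:np.array(a)/3.3+[190,150]-.35
def W(m,X):
    c,s=np.cos(m[2]),np.sin(m[2]); X=np.atleast_2d(X)
    return X@np.array([[c,-s,0],[s,c,0],[0,0,1]]).T+[m[0],m[1],0]
bt=[[0,.135,.097],[0,-.068,.097],[0,-.164,.097]]
XT=[[.055,.185,.012],[.055,-.185,.012],[-.055,-.185,.012],[-.055,.185,.012]]+bt
PT=zt([(25,185),(567,255),(548,412),(5,345),(66,265),(400,308),(555,328)])
XS=[[-.055,.185,.012],[-.055,-.185,.012],[.055,-.185,.012]]+bt
PS=zs([(40,283),(513,520),(588,400),(127,166),(394,282),(537,346)])
def res(m): return np.r_[(proj(T,W(m,XT))-PT).ravel(),(proj(S,W(m,XS))-PS).ravel()]
E
python3 - <<'E'
from fit import *
np.set_printoptions(precision=4,suppress=True)
r=least_squares(res,[.55,0,-.1]);m=r.x;print(m);print(r.fun.reshape(-1,2))
np.save("m.npy",m)
kn=lambda a:W(m,[.1*np.sin(a),.165,.07+.1*np.cos(a)])
KT=np.array([236.8,210.3]);KS=zs((64,80))
for nm,f in (("lever",lambda a:np.r_[(proj(T,kn(a[0]))-KT).ravel(),(proj(S,kn(a[0]))-KS).ravel()]),):
    q=least_squares(f,[0.]);print(nm,q.x,q.fun)
dash=lambda a:W(m,[.04*np.sin(a),.010,.07+.04*np.cos(a)])
print("dash")
for P,px in((T,zt((262,253))),(T,zt((252,330))),(S,zs((253,253))),(S,zs((307,212))),(S,zs((245,315)))):
    f=lambda a:(proj(P,dash(a[0]))-px).ravel()
    b=min((least_squares(f,[g]) for g in np.radians([-108,-36,36,108])),key=lambda q:q.cost)
    print(b.x,np.degrees(b.x),b.fun)
for o,t,s,z in(("spool",(279,167.9),(290.6,207.6),.0),("jar",(330.8,165),(343.9,222.4),0),("dish",(331,279.2),(298.4,312.1),.008),("wax",(267.4,266),(241.7,279),.015)):
    o1,v1=ray(T,t);o2,v2=ray(S,s);k=np.linalg.lstsq(np.c_[v1,-v2],o2-o1,rcond=None)[0]
    print(o,o1+v1*k[0],o2+v2*k[1])
print("knob",kn(q.x*0),"sleeveback",W(m,[0,.006,.07]))
E
```

```text
[ 0.5619 -0.0043 -0.0998]
[[-0.9356 -0.7952]
 [ 0.6811 -0.0434]
 [ 0.5158  1.8457]
 [-1.9479  0.1822]
 [ 0.3761  0.3215]
 [-0.2402  0.5982]
 [-0.0271  0.7186]
 [-1.5872 -1.4961]
 [ 0.9482 -1.1494]
 [ 2.2593 -2.4671]
 [ 0.4269  0.2385]
 [ 0.2202  0.9121]
 [ 0.082   0.693 ]]
lever [-0.0478] [-38.4746  -1.9351   3.0628  -2.9896]
dash
[2.3945] [137.1972] [4.3315 0.5859]
[-2.5355] [-145.2761] [4.281  0.5535]
[-0.6872] [-39.3721] [3.4517 1.5155]
[0.5992] [34.3302] [-0.1976 -0.968 ]
[-1.7234] [-98.7433] [ 2.8355 -0.6665]
spool [0.6736 0.0149 0.0391] [0.6671 0.0257 0.0381]
jar [ 0.686  -0.0981  0.0262] [ 0.6866 -0.0991  0.0264]
dish [ 0.4367 -0.1065  0.0115] [ 0.4358 -0.1049  0.0114]
wax [0.4613 0.0335 0.0077] [0.4591 0.037  0.0079]Traceback (most recent call last):
  File "<stdin>", line 18, in <module>
  File "<stdin>", line 5, in <lambda>
  File "fit.py", line 6, in W
    c,s=np.cos(m[2]),np.sin(m[2]); X=np.atleast_2d(X)
                                     ~~~~~~~~~~~~~^^^
    ary = asanyarray(ary)
ValueError: setting an array element with a sequence. The requested array has an inhomogeneous shape after 1 dimensions. The detected shape was (3,) + inhomogeneous part.
```

```bash
python3 - <<'E'
from fit import *
np.set_printoptions(precision=4,suppress=True)
m=np.load("m.npy")
kn=lambda a:W(m,[.1*np.sin(a),.165,.07+.1*np.cos(a)])
KT=np.array([198.,212]);KS=zs((64,80))
q=least_squares(lambda a:np.r_[(proj(T,kn(a[0]))-KT).ravel(),(proj(S,kn(a[0]))-KS).ravel()],[0.]);print("lever",q.x,q.fun)
D=lambda a,s:W(m,[.04*np.sin(a),.010+s,.07+.04*np.cos(a)])
L=[(T,zt((262,253)),36),(T,zt((252,330)),-36),(S,zs((253,253)),-36),(S,zs((307,212)),36),(S,zs((245,315)),-108)]
f=lambda a:np.concatenate([(proj(P,D(a[0]+np.radians(g),a[1]))-px).ravel() for P,px,g in L])
r=least_squares(f,[0,.01]);print("roller,s",r.x,r.fun)
# overlay
import math
s=r.x[1];rol=r.x[0]
for P,n,c in((T,"topov",(180,130,380,310)),(S,"sceneov",(190,150,370,330))):
    k=3.3;im=cv2.resize(P["frame"][c[1]:c[3],c[0]:c[2],::-1],None,fx=k,fy=k,interpolation=cv2.INTER_CUBIC)
    def dr(X,col):
        pts=((proj(P,W(m,X))-[c[0],c[1]]+.35)*k).astype(int); cv2.polylines(im,[pts],False,col,1)
    dr(np.array([[.055,.185,.012],[.055,-.185,.012],[-.055,-.185,.012],[-.055,.185,.012],[.055,.185,.012]]),(255,0,255))
    for y,R in((.006+s,.04),(.014+s,.04),(.048+s,.029),(.07,.029),(.11,.029)):
        t=np.linspace(0,2*np.pi,40);dr(np.c_[R*np.sin(t),t*0+y,.07+R*np.cos(t)],(0,255,255))
    for g in(-108,-36,36,108):
        a=rol+math.radians(g);dr(np.array([[.04*math.sin(a),y,.07+.04*math.cos(a)] for y in(.006+s,.014+s)]),(0,255,0))
    a=q.x[0];dr(np.array([[.0,.165,.07],[.1*math.sin(a),.165,.07+.1*math.cos(a)]]),(255,255,0))
    for g in (-72,0,72):
        b=a+math.radians(g);dr(np.array([[.029*math.sin(b),y,.07+.029*math.cos(b)] for y in(.07,.11)]),(255,255,0))
    cv2.imwrite(f"pics/{n}.png",im)
E
```

```text
lever [-0.1282] [-0.2234  0.7016  0.6801 -0.6194]
roller,s [-0.0086  0.0069] [ 1.021   0.0212  0.9426  0.1684  1.0425 -0.6619 -2.7902 -2.2     0.6732
 -0.3404]
```

View pics/topov.png

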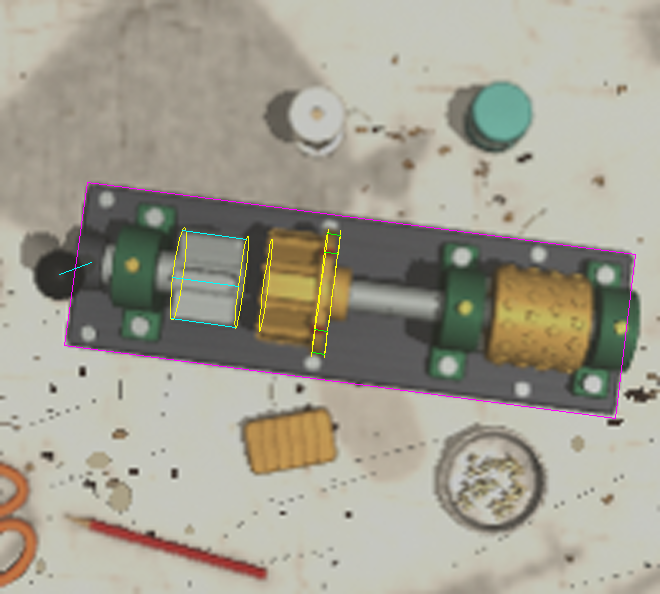

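View pics/sceneov.png

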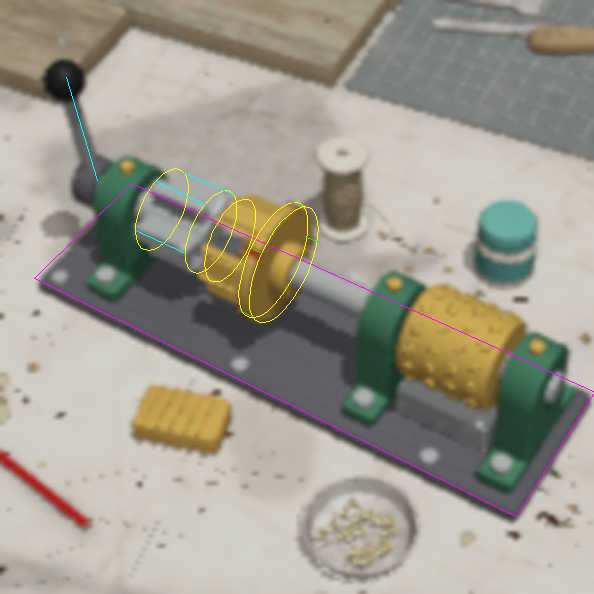

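```bash
python3 - <<'E'
from h import *
np.set_printoptions(precision=3,suppress=True)
T=pickle.load(open("top0.pkl","rb"));S=pickle.load(open("scene0.pkl","rb"))
print("pot top rim region", [atz(T,np.array(c)/1.4,.1) for c in((148,260),(110,290),(20,290))])
print("box",[atz(T,np.array(c)/1.4,.1) for c in((80,350),(75,430))])
o1,v1=ray(T,np.array((28,208))/1.4)
for px in((175,105),(158,120)):
    o2,v2=ray(S,np.array(px)/1.4);k=np.linalg.lstsq(np.c_[v1,-v2],o2-o1,rcond=None)[0];print("ruler tip",o1+v1*k[0],o2+v2*k[1])
m=np.load("m.npy")
a=-.128
c,s=np.cos(m[2]),np.sin(m[2])
R=np.array([[c,-s],[s,c]])
for a in(-.128,-.4,-.628): print(a,R@[.1*np.sin(a),.165]+m[:2],.07+.1*np.cos(a))
for s in(.0,.007,.05): print(s,R@[0,.006+s]+m[:2])
E
```

```text
pot top rim region [array([0.618, 0.367, 0.1  ]), array([0.572, 0.422, 0.1  ]), array([0.567, 0.567, 0.1  ])]
box [array([0.483, 0.464, 0.1  ]), array([0.365, 0.468, 0.1  ])]
ruler tip [0.656 0.444 0.289] [0.664 0.434 0.284]
ruler tip [0.664 0.472 0.246] [0.66  0.478 0.249]
-0.128 [0.566 0.161] 0.16918191787040557
-0.4 [0.54  0.164] 0.16210609940028853
-0.628 [0.52  0.166] 0.15092041809880324
0.0 [0.562 0.002]
0.007 [0.563 0.009]
0.05 [0.567 0.051]
```

>>> {"api": "step_arm", "payload": {"commands": "10 20 -40 0 0 0;25 33 -40 0 0 0;25 33 0 0 0 0;25 33 0 0 0 0;25 33 0 0 0 0;25 33 0 0 0 0;25 33 0 0 0 0;0 0 0 0 0 0", "jaw": 60, "grip_force": 5}}

```text
t: 2.1
eef_pos: [0.2995, 0.3787, 0.3325]
ee_rot: [-3.14, 0.0, -0.331]
force: [0.4, 0.9, 0.1]
width: 0.0602
```

>>> {"api": "step_arm", "payload": {"commands": "46 17.2 0 0 0 0;46 17.2 0 0 0 0;46 17.2 0 0 0 0;46 17.2 0 0 0 0;46 17.2 0 0 0 0;46 17.2 0 0 0 0;46 17.2 0 0 0 -0.115;0 0 30 0 0 -0.115"}}

```text
t: 3.1
eef_pos: [0.5682, 0.1618, 0.3023]
ee_rot: [-3.14, -0.003, -0.098]
force: [-0.0, 0.9, -1.4]
width: 0.0598
```

```bash
python3 - <<'E'
from h import *
print(get_state())
p=grab_frame("top");save(p,"top1",(150,130,330,310),3.3)
p=grab_frame("scene");save(p,"scene1",(150,100,330,280),3.3)
E
```

```text
{'t': 3.1, 'q': array([ 6.08716517e-01,  1.90264135e-01, -1.03883474e-01,  1.19701259e-03,
       -1.27347147e+00,  8.63569877e-01]), 'qd': array([ 0.04170167,  0.09816641, -0.48142733, -0.03019403,  0.53622595,
        0.8790914 ]), 'joint_efforts': array([ -2.11566187, -46.86610579,  33.46701264,   7.84006566,
        -1.16079636,  -0.97061098]), 'eef_pos': array([0.56821189, 0.16176374, 0.30231561]), 'ee_rot': array([-3.14039928, -0.00315941, -0.09816296]), 'force': array([-0.03010377,  0.8720597 , -1.40885166]), 'moment': array([0.04841474, 0.08346355, 0.01225337]), 'width': 0.05980719174884416}
```

View pics/scene1.png

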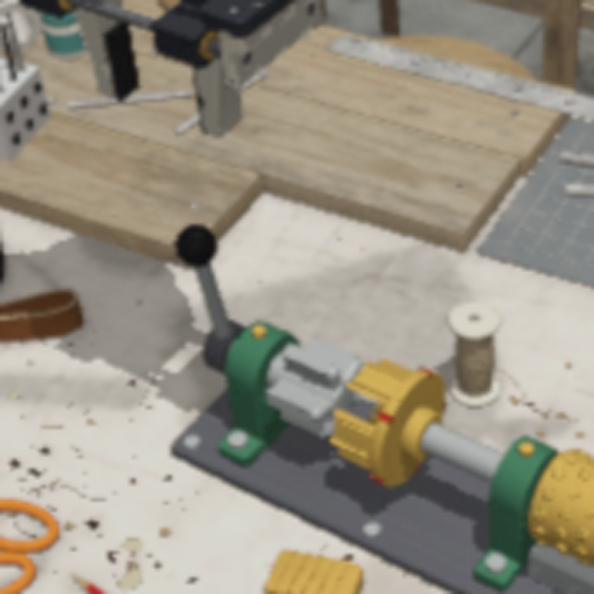

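>>> {"api": "step_arm", "payload": {"commands": "-2 0 30 0 0 0;0 0 40 0 0 0;0 0 40 0 0 0;0 0 17 0 0 0;0 0 0 0 0 0;0 0 0 0 0 0"}}

```text
t: 3.95
eef_pos: [0.5639, 0.1638, 0.1765]
ee_rot: [-3.14, -0.002, -0.099]
force: [-0.2, 0.7, -1.0]
width: 0.0601
```

```bash
python3 - <<'E'
from h import *
p=grab_frame("scene");save(p,"scene2",(150,100,330,280),3.3)
E
```

```text
(no output)
```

View pics/scene2.png

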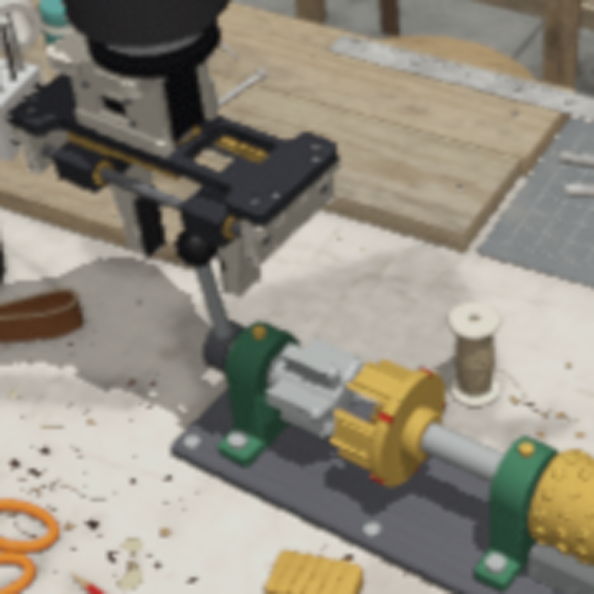

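>>> {"api": "step_arm", "payload": {"commands": "0 0 0 0 0 0;0 0 0 0 0 0;0 0 0 0 0 0;0 0 0 0 0 0", "jaw": 20, "grip_force": 8}}

```text
t: 4.5
eef_pos: [0.5622, 0.1615, 0.1745]
ee_rot: [3.138, 0.002, -0.099]
force: [0.3, -4.4, 4.5]
width: 0.0274
```

>>> {"api": "step_arm", "payload": {"commands": "-9.8 0 1.8 0 0 0;-9.6 0 2.7 0 0 0;-9.3 0 3.7 0 0 0;-8.9 0 4.6 0 0 0;-8.4 0 5.5 0 0 0;0 0 0 0 0 0;0 0 0 0 0 0"}}

```text
t: 5.38
eef_pos: [0.516, 0.166, 0.1556]
ee_rot: [3.139, 0.003, -0.099]
force: [-0.1, -4.7, -1.5]
width: 0.0274
```

```bash
python3 - <<'E'
from h import *
p=grab_frame("scene");save(p,"scene3",(170,120,320,270),4); pickle.dump(p,open("s3.pkl","wb"))
p=grab_frame("top");save(p,"top3",(170,130,320,280),4); pickle.dump(p,open("t3.pkl","wb"))
E
```

```text
(no output)
```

View pics/scene3.png

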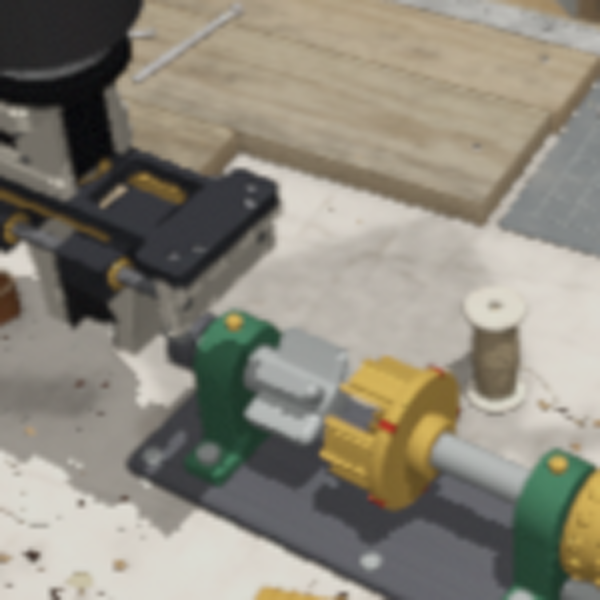

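View pics/top3.png

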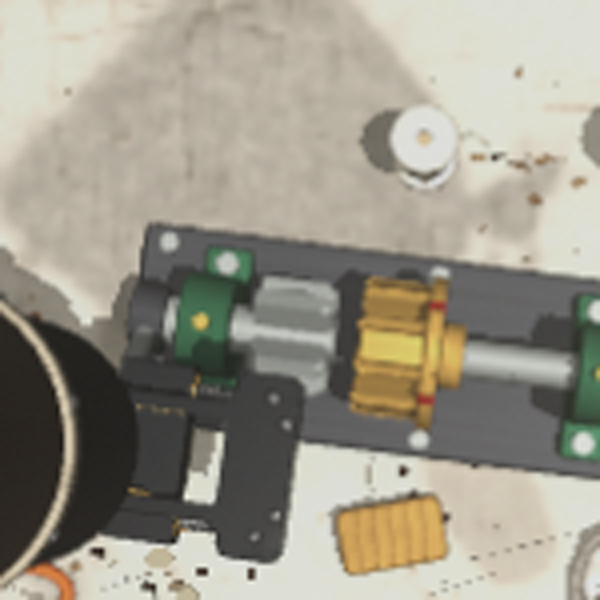

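```bash
python3 - <<'E'
from fit import *
import math
m=np.load("m.npy")
for f,n,c in(("t3","topov3",(210,170,290,245)),("s3","sceneov3",(210,190,290,265))):
    P=pickle.load(open(f+".pkl","rb"));k=7.5
    im0=cv2.resize(P["frame"][c[1]:c[3],c[0]:c[2],::-1],None,fx=k,fy=k,interpolation=cv2.INTER_CUBIC)
    im=im0.copy()
    def dr(X,col):
        pts=((proj(P,W(m,X))-[c[0],c[1]]+.5)*k-.5).astype(int); cv2.polylines(im,[pts],False,col,1)
    for L,col,off in((-.628,(255,255,0),5),):
        for g in(-72,0,72,144):
            b=L+math.radians(g);u=np.array([math.sin(b),math.cos(b)]);v=np.array([u[1],-u[0]])
            for o in(-.005,.005):
                q=u*.029+v*o;dr(np.array([[q[0],y,.07+q[1]] for y in(.066,.11)]),col)
    for g in(-108,-36,36):
        b=math.radians(g);u=np.array([math.sin(b),math.cos(b)]);v=np.array([u[1],-u[0]])
        for o in(-.0075,.0075):
            q=u*.033+v*o;dr(np.array([[q[0],y,.07+q[1]] for y in(.02,.055)]),(0,0,255))
    cv2.imwrite(f"pics/{n}.png",im)
E
```

```text
(no output)
```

View pics/topov3.png

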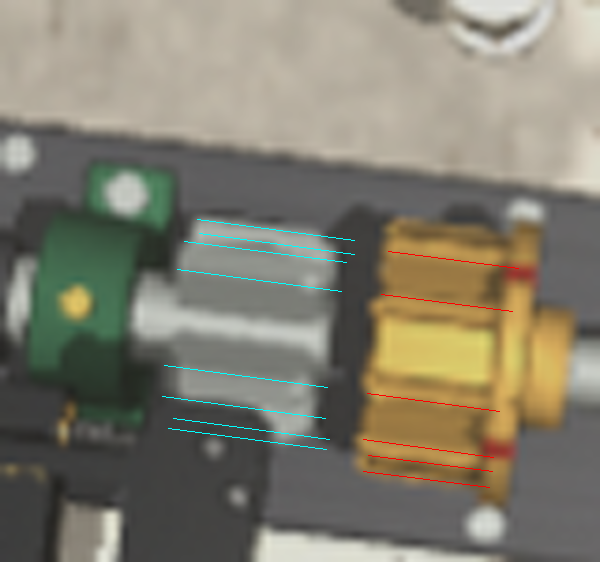

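View pics/sceneov3.png

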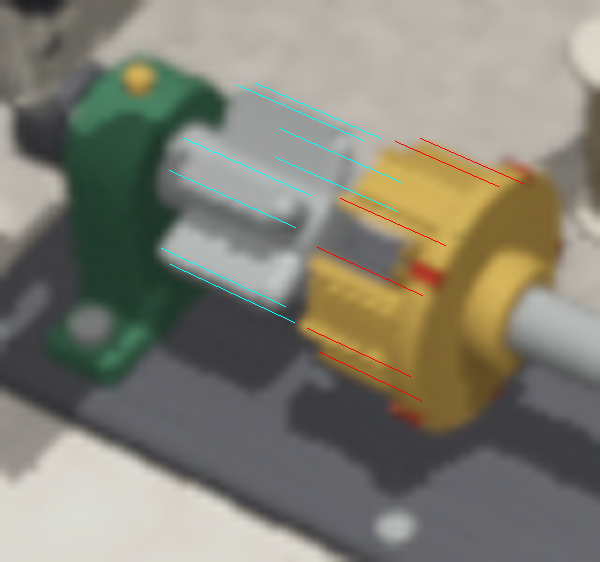

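>>> {"api": "step_arm", "payload": {"commands": "0 0 0 0 0 0;0 0 0 0 0 0;0 0 -20 0 0 0;0 0 -42 0 0 0;0 0 -42 0 0 0;12.5 37.4 0 0 0 0;12.5 37.4 0 0 0 0;12.5 37.4 0 0 0 0", "jaw": 50}}

```text
t: 6.48
eef_pos: [0.5439, 0.0517, 0.2608]
ee_rot: [-3.141, -0.001, -0.098]
force: [0.9, 1.0, -0.4]
width: 0.0501
```

>>> {"api": "step_arm", "payload": {"commands": "12.5 37.4 0 0 0 0;12.5 37.4 0 0 0 0;0 0 0 0 0 0.17;0 0 0 0 0 0.175;0 0 0 0 0 0.175;0 0 0 0 0 0.175;0 0 0 0 0 0.175;0 0 0 0 0 0.175"}}

```text
t: 7.48
eef_pos: [0.5613, -0.0243, 0.2606]
ee_rot: [-3.141, -0.0, -1.149]
force: [-0.4, -0.3, -0.2]
width: 0.0501
```

>>> {"api": "step_arm", "payload": {"commands": "0 0 0 0 0 0.175;0 0 0 0 0 0.175;0 0 0 0 0 0.176;0 0 0 0 0 0;0 0 0 0 0 0"}}

```text
t: 8.1
eef_pos: [0.5611, -0.0245, 0.2604]
ee_rot: [-3.141, 0.0, -1.666]
force: [-0.3, -0.6, 0.2]
width: 0.0501
```

```bash
python3 - <<'E'
from h import *
p=grab_frame("scene");save(p,"scene4",(170,90,350,270),3.3);pickle.dump(p,open("s4.pkl","wb"))
E
```

```text
(no output)
```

View pics/scene4.png

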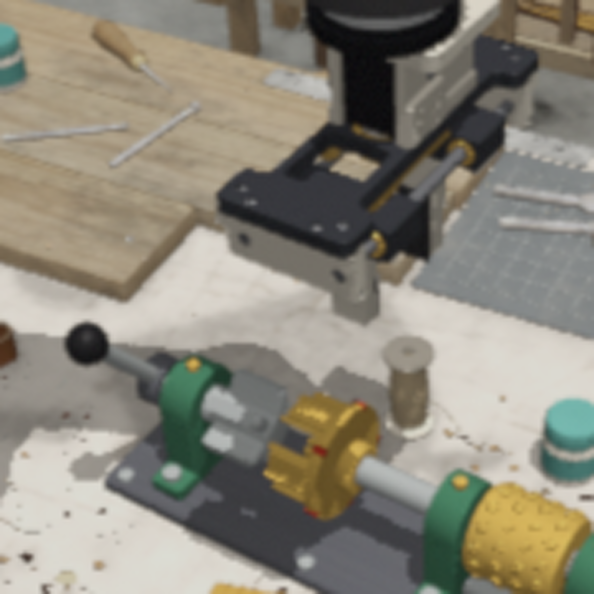

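>>> {"api": "step_arm", "payload": {"commands": "0 0 40 0 0 0;0 0 40 0 0 0;0 0 40 0 0 0;0 0 30 0 0 0;0 0 22 0 0 0;0 0 0 0 0 0;0 0 0 0 0 0"}}

```text
t: 9.02
eef_pos: [0.5616, -0.0245, 0.0891]
ee_rot: [-3.141, 0.0, -1.669]
force: [-0.3, 0.5, 1.1]
width: 0.05
```

```bash
python3 - <<'E'
from h import *
p=grab_frame("scene");save(p,"scene5",(170,90,350,270),3.3)
E
```

```text
(no output)
```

View pics/scene5.png

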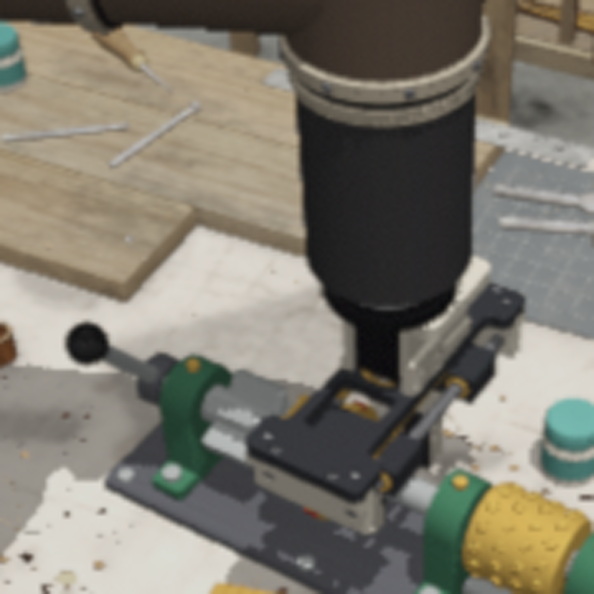

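>>> {"api": "step_arm", "payload": {"commands": "-8 0 0 0 0 0;-8 0 0 0 0 0;-6 0 0 0 0 0;-6 0 0 0 0 0;-5 0 0 0 0 0;0 0 0 0 0 0"}}

```text
t: 9.82
eef_pos: [0.5642, 0.0087, 0.0883]
ee_rot: [-3.141, 0.0, -1.67]
force: [0.8, -1.3, -0.5]
width: 0.0504
```

>>> {"api": "step_arm", "payload": {"commands": "-4 0 0 0 0 0;-4 0 0 0 0 0;-3 0 0 0 0 0;0 0 0 0 0 0"}}

```text
t: 10.32
eef_pos: [0.5652, 0.0195, 0.0882]
ee_rot: [-3.142, 0.0, -1.67]
force: [-0.2, -2.3, 1.9]
width: 0.0501
```

```bash
python3 - <<'E'
from h import *
print(get_state()["force"],get_state()["moment"])
p=grab_frame("top");save(p,"top6",(190,140,310,260),5)
E
```

```text
[-0.24102965 -2.31042609  1.88961529] [-0.6385688  -0.05143538  0.09446504]
```

View pics/top6.png

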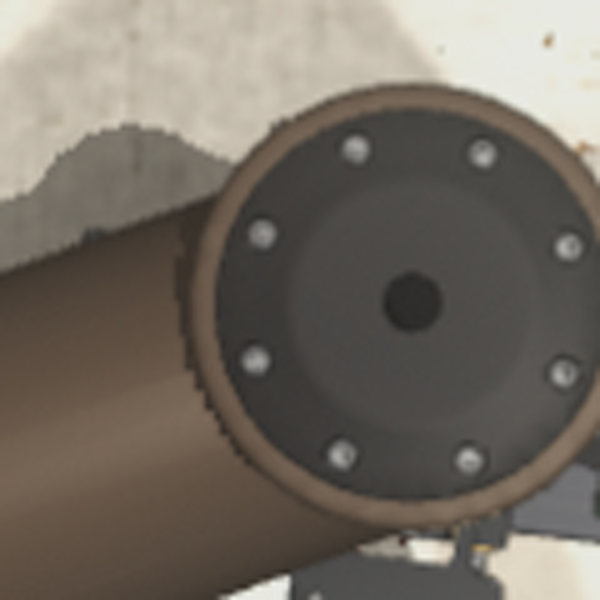

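>>> {"api": "step_arm", "payload": {"commands": "-3 0 0 0 0 0;-3 0 0 0 0 0;-3 0 0 0 0 0;0 0 0 0 0 0"}}

```text
t: 10.88
eef_pos: [0.5661, 0.0285, 0.0882]
ee_rot: [3.142, 0.0, -1.67]
force: [1.0, -2.1, 0.8]
width: 0.0497
```

>>> {"api": "step_arm", "payload": {"commands": "-3 0 0 0 0 0;-3 0 0 0 0 0;-3 0 0 0 0 0;-2 0 0 0 0 0;0 0 0 0 0 0"}}

```text
t: 11.5
eef_pos: [0.5672, 0.0394, 0.0882]
ee_rot: [-3.142, 0.0, -1.67]
force: [0.0, -2.0, 0.1]
width: 0.0497
```

>>> {"api": "step_arm", "payload": {"commands": "-2 0 0 0 0 0;-1 0 0 0 0 0;0 0 0 0 0 0"}}

```text
t: 11.88
eef_pos: [0.5672, 0.0403, 0.0883]
ee_rot: [3.141, -0.002, -1.67]
force: [2.4, -12.5, 1.5]
width: 0.0498
```

>>> {"api": "step_arm", "payload": {"commands": "-2 0 0 0 0 0;0 0 0 0 0 0"}}

```text
t: 12.12
eef_pos: [0.5672, 0.0405, 0.0882]
ee_rot: [3.14, -0.005, -1.67]
force: [3.9, -22.9, 1.7]
width: 0.0504
```

>>> {"api": "step_arm", "payload": {"commands": "12 0 0 0 0 0;15 0 0 0 0 0;0 0 -30 0 0 0;0 0 -50 0 0 0;0 0 -50 0 0 0;0 0 -50 0 0 0;60 0 0 0 0 0;60 0 0 0 0 0"}}

```text
t: 13.12
eef_pos: [0.5532, -0.1027, 0.2692]
ee_rot: [-3.139, 0.001, -1.667]
force: [0.8, 0.3, -0.6]
width: 0.0501
```

>>> {"api": "step_arm", "payload": {"commands": "60 0 0 0 0 0;60 0 0 0 0 0;0 0 0 0 0 0"}}

```text
t: 13.5
eef_pos: [0.5403, -0.2251, 0.2679]
ee_rot: [3.141, 0.0, -1.675]
force: [0.0, -0.5, -1.0]
width: 0.05
```

```bash
python3 - <<'E'
from h import *
p=grab_frame("scene");save(p,"scene7",(170,150,320,300),4);pickle.dump(p,open("s7.pkl","wb"))
p=grab_frame("top");save(p,"top7",(190,130,390,310),3.3);pickle.dump(p,open("t7.pkl","wb"))
E
```

```text
(no output)
```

View pics/scene7.png

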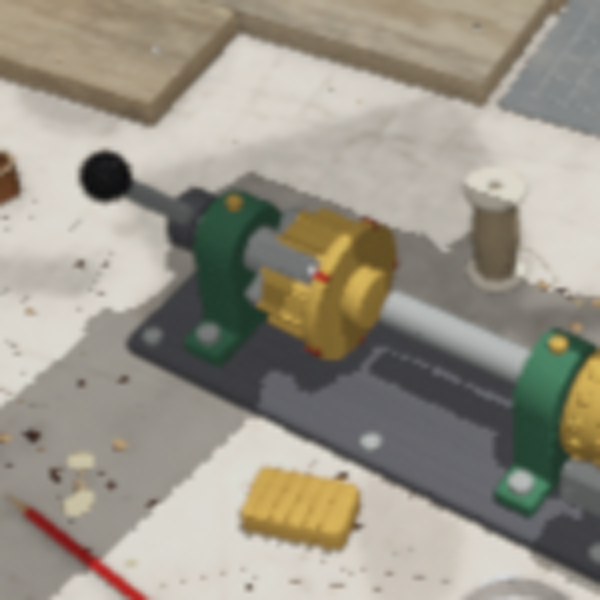

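View pics/top7.png

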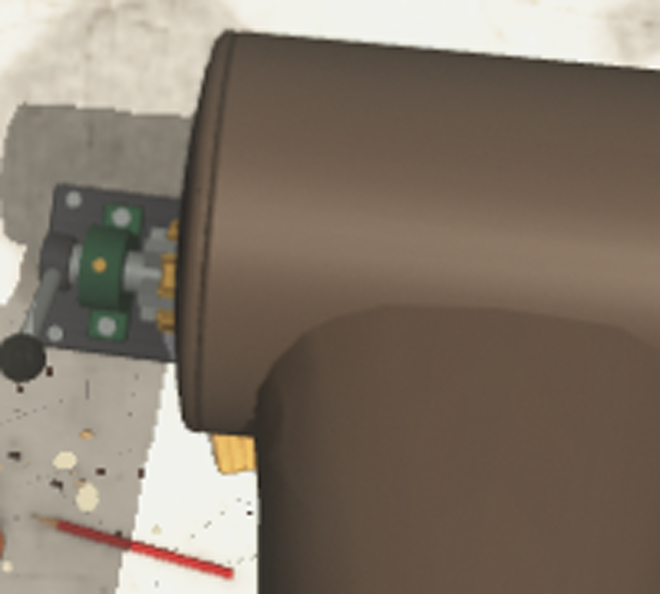

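```bash
python3 - <<'E'
from fit import *
m=np.load("m.npy")
P=pickle.load(open("s7.pkl","rb"))
L=[(np.array(a)/4+[170,150]-.4,g) for a,g in(((321,275),-36),((313,351),-108),((371,223),36))]
f=lambda a:np.concatenate([(proj(P,W(m,[.04*np.sin(a[0]+np.radians(g)),.010+a[1],.07+.04*np.cos(a[0]+np.radians(g))]))-px).ravel() for px,g in L])
r=least_squares(f,[0,.04]);print(r.x,r.fun)
# same method on the initial scene picture
L=[(np.array(a)/3.3+[190,150]-.35,g) for a,g in(((253,253),-36),((245,315),-108),((300,207),36))]
P=S;r=least_squares(f,[0,.04]);print(r.x,r.fun)
p=grab_frame("scene")
for o in("spool","jar","dish","wax"): print(o,[d["pixel"] for d in recognise(p,o)[:1]])
print(get_state()["force"],get_state()["t"])
E
```

```text
[-0.04947007  0.04990003] [-0.01422912  0.24474562  0.16243317 -0.1888753   0.22854951 -0.92125193]
[-0.03611737  0.00710225] [ 0.73530755 -0.20726002  0.71626703 -0.15858223 -0.99278182 -0.67519907]
spool [[292.8, 205.2]]
jar [[340.7, 218.8]]
dish [[299.9, 309.2]]
wax [[240.9, 280.8]]
[0.59253848 0.67311757 0.33054543] 13.85
```

```bash
python3 - <<'E'
from station import *
print(get_state()["width"]); print(job_done())
E
```

```text
0.050134114650094784
the job is handed in; nothing more can be done
None
```

The sleeve is home over the teeth, the gripper has let go and is clear of everything, and I've handed the job in. It took about 14 of the 40 s.

- **Lever:** I gripped the knob and swung the lever from about -0.13 to about -0.63 rad. An overlay on the camera images then showed the teeth in line with the sleeve's slots.
- **Sleeve:** I straddled the hub with the open fingers and pushed the flange. It slid past the start of the teeth with about 2 N showing on the force reading. It then stopped firmly, reaching 23 N with only 0.2 mm more travel.

**Last checks**
- **Sleeve position:** fitting the red dashes in the scene camera put the sleeve at about 0.050 m. The finger position at the stop gave about 0.048 m. In the picture the teeth sit deep in the slots, close to the flange.
- **Bystanders:** the spool stood at the same pixel as before. The recogniser's readings for the jar, dish and wax moved only 2 to 5 px, which I took as noise. The pushing moves had no unexpected contact forces.

**Where readings disagreed**
- **Sleeve travel:** the same dash fit put the sleeve at about 0.007 m at the start rather than 0. A rougher top-view estimate of the travel came out at only about 37 mm, against 43 mm from the fit. I relied on the hard stop and the final fit.
- **Knob detection:** the top-view recogniser misplaced the knob once, so I measured it by eye.

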